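# Push a label-plate blank out over the end of its ledge

### The job

Push the brass plate along the grey ledge, with the end that carries the red line going first, until that line is level with the end of the ledge, so that the plate's front edge sticks out and can be got hold of next. Leave it lying flat on the ledge and square to it; only push or slide it, never lift it, and do not disturb the gear, the tape roll or the bearing.

Things in the scene. Friction and masses are not known exactly. Their poses are not given: they have to be found in the camera images.
- ledge: Fixed grey ledge, 300 mm long (x), 104 mm wide plus fence. Origin: centre of its underside on the bench, midway across the deck; x points to the end the plate must stick out over, y left of that. Deck: two aluminium strips 40 mm above the bench, y = 22 to 52 and -52 to -22 mm. Fence at y = -64 to -52 mm, 14 mm above the deck; the other sides are open.
- ledge_end (a point): Middle of the end the plate must stick out over, at deck height: 150 mm from the ledge's origin along its x. Axes as the ledge's. A slot 44 mm wide (y = -22 to 22 mm) and 12 mm deep runs the whole length between the strips, so a fingertip standing in it behind the plate can push the plate's rear edge.
- plate: Loose brass plate, 140 mm long (its x), 92 mm wide (y), 5 mm thick, about 0.25 kg, lying flat on the deck across the slot with its x nearly along the ledge's x. Origin: centre of its underside. Its front edge is at x = +70 mm, its rear edge at x = -70 mm. It stays where it is left (friction).
- plate_line (a point): Middle of the thin red line (3 mm) that runs right across the top of the plate, 45 mm behind its front edge (plate x = +25 mm, on its top face).
- gear: Loose small steel gear, 56 mm across, 28 mm high, on the bench beyond the fence. Origin: centre of its underside. Leave alone.
- tape: Loose black tape roll, 66 mm across, 19 mm high, on the bench beyond the fence. Origin: centre of its underside. Leave alone.
- bearing: Loose ball bearing, 52 mm across, 15 mm high, on the bench on the open side of the ledge. Origin: centre of its underside. Leave alone.

How it is judged:
By the outcome, as a careful person would: the job done as asked, in the order asked, and still so for the second after the job is handed in, with the robot touching nothing.
It also fails if it takes over 40 s, if anything falls off the work surface, if the arm or the gripper's body presses on something with over 40 N, if the wrist force passes 120 N, or if a joint passes its speed limit or range.

### The arm

A 6-joint arm with a two-finger parallel gripper is mounted at the origin on a cart in front of the work surface, level with it; the furniture and walls round the work are solid. World frame = base frame: x ahead of the robot, y to its left, z up, the work surface at z = 0. Lengths are in m, angles in rad, forces in N, time in s.
With the tool pointing down it reaches from about 0.375 to 0.975 m from the base axis. Payload 3.8 kg.
Tool frame: the origin (TCP) lies at the very end of the fingers, on their centre line; the grasp point (between the pads) lies 19 mm behind it; z points along the fingers, x is the direction in which the jaws open and shut, and the axes are right-handed (so a half turn about z gives the same grasp; the last joint's range is limited). The gripper opens to 85 mm and grips with 20 to 120 N. Pads are 22 mm wide; open, the fingers measure 114 mm over their backs; the gripper's body (76 mm by 85 mm) begins 54 mm behind the grasp point. The pads swing forward as they close: fully open they stand 13 mm farther back than shut.
Start: joints at [-1.337, 0.264, 1.604, -0, 1.274, -0.037], TCP at [0.181, -0.65, 0.231] pointing down, gripper open.
Joint ranges: [-2.63, 2.63], [-0.94, 2.18], [0.31, 2.57], [-1.31, 4.45], [0, 2.66], [-2.55, 2.55]. Speed limits (rad/s): [2.57, 2.57, 3.14, 3.14, 3.14, 3.14].

### API

Orientations are given as a rotation vector (axis times angle).
In Python, from workcell import bot gives the robot as it stands.
- The arm moves only by the tool carry_out, never from a script. Its argument "deltas" is a list of rows, each an object with "delta_pos": the shift along the tool's x, y, z in m, a list of three; "dr": the turn, a rotation vector about the tool's x, y, z in rad, a list of three. A call has 1 to 10 rows; each row shifts and turns the commanded pose from where the row before left it, along the tool's axes as they then stand; what a row does not reach is not made up. A row lasts 1/8 s, in which the tool goes at most 62.5 mm and 10.7 degrees, less where a joint would pass 70% of its speed; a pose out of reach is approached as far as the arm can. A call is refused whole if a number of a shift passes 0.0625 or a number of a turn 0.188, either way. A call with a gripper value outside its range is refused whole. "grip" is the opening, from 0 (shut) to 1 (fully open), set as the call begins (left out, the last holds). The fingers move at their own pace and stop on an object; "force" is the grip in N (left out, the last holds). Time passes only in rows, so rows that do not move let the fingers close. It gives the time, the measured TCP pose, the force and the opening at its end, in the units of the state.
- bot.read_state(): the state, without advancing time (a new reading comes with each control period).
- bot.read_camera(name): name is "scene" or "top"; returns a dict with "frame" (384x512x3 uint8, red, green, blue), "K" (3x3 intrinsics, pixels), "xyz" and "attitude" of the camera in the world. Camera axes: x right, y down, z forward; pixel columns grow to the right and rows downward; lengths in m; the calibration is good to about 2 mm. A picture is of the moment at which its call begins. There is no depth.
- bot.finish_job(): hands the job in, once; it reports no verdict.
The state is a dict: "time": time; "q": joint angles; "joint_vel": joint speeds; "joint_torque": joint torques, N m; "tool_pos": TCP position; "tcp_rot": TCP orientation; "wrist_force": force on the tool from outside, world axes, zero at the start; "torque": the same for the moment, N m; "width": opening from 0.0 (shut) to 1.0 (fully open).
Only numpy, scipy, OpenCV 4.12 (cv2) and the standard library are available. Lean on these libraries where they do the work, as an engineer would, in place of code of your own. Each camera call takes 0.05 s, during which the arm holds its last target.

## Working session

There is one attempt and no reset: what is moved stays moved. The work goes in short steps, Python scripts to look and compute and a tool call to move; the robot and the scene stay as the last step left them, time stands still between calls to the robot, and variables do not carry over. Pictures are saved under pics/ and viewed, and the job is handed in when it is done.

Besides the shell and the picture viewer there is one more tool, called after ">>>" as name(argument=value, ...) on one line, values as JSON. carry_out: Moves the arm, as the interface text tells. Its arguments: {"type":"object","properties":{"deltas":{"type":"array"},"grip":{"type":"number"},"force":{"type":"number"}},"required":["deltas"]}

```bash
mkdir -p pics; ls; python3 - <<'E'
from workcell import bot
import cv2,numpy as np
for n in ("scene","top"):
    c=bot.read_camera(n); cv2.imwrite(f"pics/{n}0.png",c["frame"][:,:,::-1])
    np.savez(f"{n}0.npz",**{k:np.array(v) for k,v in c.items()})
    print(n,c["K"],c["xyz"],c["attitude"])
print(bot.read_state())
E
```

```text
pics
scene [[359.60931157   0.         254.5499495 ]
 [  0.         359.60931157 187.97515919]
 [  0.           0.           1.        ]] [-0.07555967 -0.54884352  0.51334814] [-1.86364421  1.14739351 -0.62788167]
top [[354.51047861   0.         257.24686432]
 [  0.         354.51047861 197.14753085]
 [  0.           0.           1.        ]] [ 0.4357271  -0.22062012  0.91002712] [-2.16624338  2.13728196 -0.09010875]
{'time': 0.1, 'q': array([-1.33688162e+00,  2.64710844e-01,  1.60520643e+00,  2.30782563e-05,
        1.27372656e+00, -3.69383713e-02]), 'joint_vel': array([ 0.00065324, -0.00307097, -0.00442669,  0.00126421,  0.0013252 ,
       -0.00036553]), 'joint_torque': array([-4.56086718e-04, -5.16709399e+01, -3.68589520e+01, -1.23231139e-04,
        6.22252017e-03, -3.64891127e-05]), 'tool_pos': array([ 0.18042792, -0.64976169,  0.23008102]), 'tcp_rot': array([-2.49996863e+00,  1.90038859e+00,  2.46826770e-03]), 'wrist_force': array([ 0.74897413, -0.06060874,  0.27661321]), 'torque': array([-0.00144234, -0.04253549, -0.0364744 ]), 'width': 0.9978562095760499}
```

View pics/scene0.png

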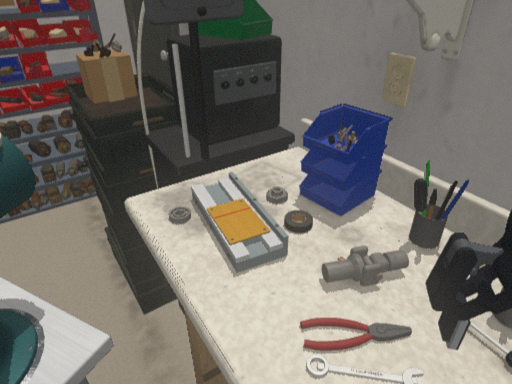

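View pics/top0.png

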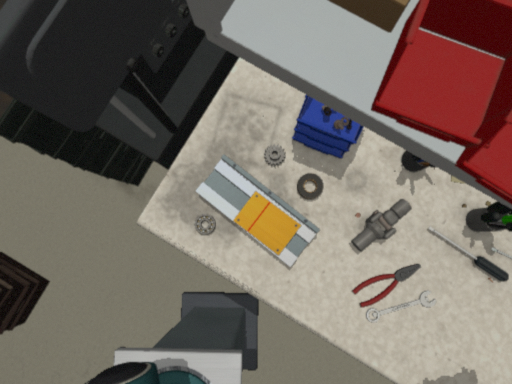

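```bash
python3 - <<'E'
import cv2
a=cv2.imread("pics/top0.png")[145:280,180:330]; cv2.imwrite("pics/topz.png",cv2.resize(a,None,fx=5,fy=4.4 and 5,interpolation=cv2.INTER_CUBIC)[:600] if 0 else cv2.resize(a,None,fx=4.4,fy=4.4,interpolation=cv2.INTER_CUBIC))
a=cv2.imread("pics/scene0.png")[165:275,160:320]; cv2.imwrite("pics/scenez.png",cv2.resize(a,None,fx=5,fy=5,interpolation=cv2.INTER_CUBIC))
E
```

```text
(no output)
```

View pics/topz.png

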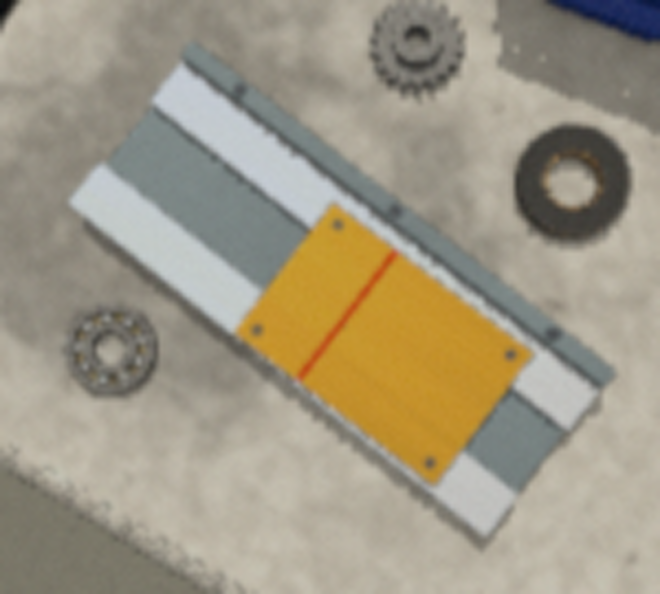

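View pics/scenez.png

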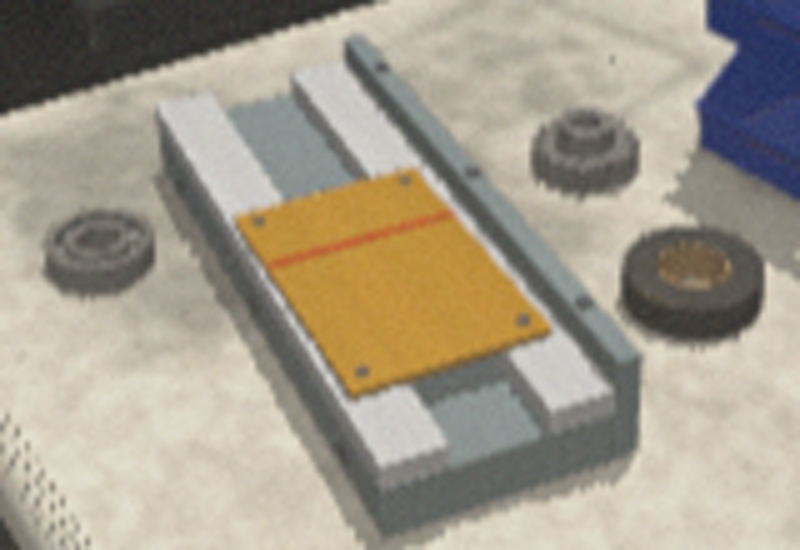

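```bash
cat > h.py <<'E'
import numpy as np,cv2
from scipy.spatial.transform import Rotation as R
def ray(c,uv):
    uv=np.atleast_2d(uv).astype(float)
    d=np.c_[uv,np.ones(len(uv))]@np.linalg.inv(c["K"]).T
    return d@R.from_rotvec(c["attitude"]).as_matrix().T if np.size(c["attitude"])==3 else d@np.array(c["attitude"]).T
def onz(c,uv,z):
    d=ray(c,uv); o=np.array(c["xyz"]); return o+d*((z-o[2])/d[:,2])[:,None]
def tri(c1,p1,c2,p2):
    A=[];b=[]
    for c,p in((c1,p1),(c2,p2)):
        d=ray(c,p)[0]; d/=np.linalg.norm(d); M=np.eye(3)-np.outer(d,d); A.append(M); b.append(M@np.array(c["xyz"]))
    x,_,_,_=np.linalg.lstsq(np.vstack(A),np.hstack(b),rcond=None); 
    return x
def masks(f):
    h=cv2.cvtColor(f,cv2.COLOR_RGB2HSV).astype(int); H,S,V=h[...,0],h[...,1],h[...,2]
    f=f.astype(int)
    plate=(H<28)&(S>150)&(V>120)
    red=(H<11)&(S>150)&(V>120)
    white=(f[...,2]-f[...,0]>-3)&(V>170)&(S<40)
    return plate,red,white
E
python3 - <<'E'
from h import *
for n,(x0,x1,y0,y1) in dict(top=(190,322,150,272),scene=(185,292,172,275)).items():
    c=dict(np.load(n+"0.npz")); f=c["frame"]
    m=np.zeros(f.shape[:2],bool); m[y0:y1,x0:x1]=1
    out=f.copy()
    for k,(mm,col) in enumerate(zip(masks(f),[(0,255,0),(255,0,255),(0,0,255)])):
        mm=mm&m; out[mm]=col
        nn,l,st,ce=cv2.connectedComponentsWithStats(mm.astype(np.uint8),connectivity=4)
        for i in range(1,nn):
            if st[i,4]<15: continue
            pts=np.argwhere(l==i)[:,::-1].astype(np.float32)
            r=cv2.minAreaRect(pts); print(n,k,st[i,4],np.round(cv2.boxPoints(r),1).tolist())
            hull=cv2.convexHull(pts.astype(np.int32)); print("   approx",cv2.approxPolyDP(hull,3,True)[:,0].tolist())
    cv2.imwrite(f"pics/m_{n}.png",cv2.resize(out[y0:y1,x0:x1,::-1],None,fx=4.5,fy=4.5,interpolation=cv2.INTER_NEAREST))
E
```

```text
top 0 2026 [[233.1999969482422, 220.10000610351562], [255.1999969482422, 191.10000610351562], [300.20001220703125, 225.3000030517578], [278.20001220703125, 254.1999969482422]]
   approx [[299, 226], [277, 253], [234, 220], [256, 192]]
top 2 532 [[213.8000030517578, 167.6999969482422], [220.39999389648438, 159.1999969482422], [277.79998779296875, 204.0], [271.1000061035156, 212.5]]
   approx [[277, 205], [249, 195], [217, 170], [216, 165], [221, 160]]
top 2 539 [[195.0, 190.39999389648438], [202.3000030517578, 181.39999389648438], [238.6999969482422, 210.60000610351562], [231.5, 219.60000610351562]]
   approx [[238, 211], [231, 219], [197, 188], [204, 183]]
top 2 37 [[299.5, 227.5], [303.0, 224.0], [309.0, 230.0], [305.5, 233.5]]
   approx [[309, 230], [303, 231], [302, 225]]
top 2 26 [[297.0, 232.0], [299.5, 229.5], [305.5, 235.5], [303.0, 238.0]]
   approx [[305, 236], [297, 232]]
top 2 87 [[278.5, 256.20001220703125], [285.20001220703125, 247.8000030517578], [296.79998779296875, 257.0], [290.0, 265.3999938964844]]
   approx [[296, 257], [289, 264], [282, 253], [285, 248]]
scene 0 1513 [[207.39999389648438, 209.10000610351562], [240.1999969482422, 187.1999969482422], [268.8999938964844, 230.39999389648438], [236.1999969482422, 252.1999969482422]]
   approx [[268, 231], [230, 243], [208, 209], [242, 199]]
```

```bash
python3 -c "
import cv2,numpy as np
a=cv2.imread('pics/m_top.png');b=cv2.imread('pics/m_scene.png')
a=cv2.resize(a,(400,370));b=cv2.resize(b,(390,370));cv2.imwrite('pics/m2.png',np.hstack([a,b]))"
```

```text
(no output)
```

View pics/m2.png

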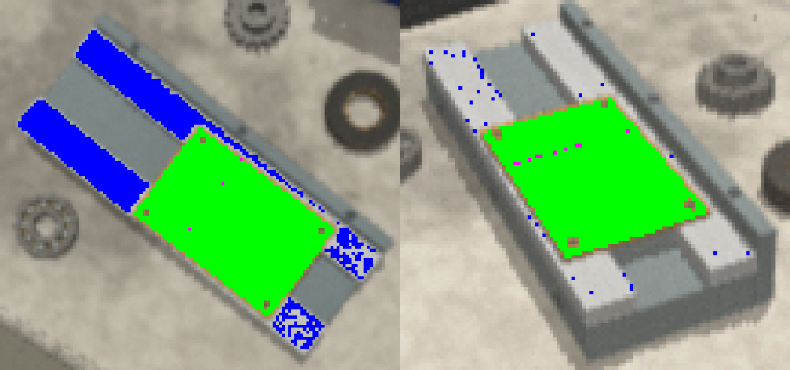

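```bash
cat >> h.py <<'E'
from scipy.ndimage import map_coordinates,gaussian_filter
def edge(img,a,b,w=3.0,trim=.12):
    a=np.array(a,float);b=np.array(b,float);L=np.linalg.norm(b-a);t=(b-a)/L;n=np.array([-t[1],t[0]])
    s=np.linspace(trim*L,(1-trim)*L,max(8,int(L*2))); o=np.arange(-w,w+.01,.1); P=[]
    P=a+s[:,None,None]*t+o[None,:,None]*n
    I=map_coordinates(img,[P[...,1],P[...,0]],order=1)
    g=np.gradient(gaussian_filter(I,(0,5)),axis=1); sg=np.sign(g.mean(0)[np.argmax(abs(g.mean(0)))])
    k=np.argmax(sg*g,axis=1); q=P[np.arange(len(s)),k]
    ok=(k>2)&(k<len(o)-3); q=q[ok]
    vx,vy,x,y=cv2.fitLine(q.astype(np.float32),cv2.DIST_HUBER,0,.01,.01).ravel()
    d=(q-[x,y])@[-vy,vx]
    return np.array([x,y]),np.array([vx,vy]),np.sqrt(np.mean(d**2)),len(q)
def inter(e,f):
    s=np.linalg.solve(np.c_[e[1],-f[1]],f[0]-e[0]); return e[0]+s[0]*e[1]
def chans(f):
    f=f.astype(float); h=cv2.cvtColor(f.astype(np.uint8),cv2.COLOR_RGB2HSV).astype(float)
    return dict(sat=f[...,0]-f[...,2],gray=f.mean(2))
def plate_corners(c,ap):  # ap: FL,FR,RR,RL approx px
    s=chans(c["frame"])["sat"]; E=[edge(s,ap[i],ap[(i+1)%4]) for i in range(4)]
    return np.array([inter(E[i-1],E[i]) for i in range(4)]),[round(float(e[2]),2) for e in E]
E
python3 - <<'E'
from h import *
T=dict(np.load("top0.npz"));S=dict(np.load("scene0.npz"))
zt=lambda x,y:np.array([180+(x+.5)/4.4-.5,145+(y+.5)/4.4-.5])
zs=lambda x,y:np.array([160+(x+.5)/5-.5,165+(y+.5)/5-.5])
pt,r1=plate_corners(T,[zt(237,331),zt(334,203),zt(534,354),zt(433,485)])
ps,r2=plate_corners(S,[zs(237,215),zs(415,168),zs(550,331),zs(355,396)])
print(r1,r2,pt.round(1).tolist())
for a,b in zip(pt,ps): print("tri",tri(T,a,S,b).round(4), onz(T,a,.045)[0].round(4),onz(S,b,.045)[0].round(4))
def ledge(c,P,names):
    ch=chans(c["frame"]); E={}
    for k,(a,b,cn) in P.items():
        E[k]=edge(ch[cn],a,b,2.5); print(k,round(float(E[k][2]),2),E[k][3])
    return E
Et=ledge(T,dict(li=(zt(108,165),zt(262,290),"gray"),ri=(zt(153,108),zt(310,228),"gray"),
 lo=(zt(70,202),zt(237,335),"sat"),
 lf=(zt(70,202),zt(108,165),"sat"),rf=(zt(153,105),zt(183,65),"sat"),
 lr=(zt(483,540),zt(515,495),"sat"),rr=(zt(570,430),zt(600,392),"sat")),0)
Es=ledge(S,dict(li=(zs(212,95),zs(280,200),"gray"),ri=(zs(292,75),zs(370,175),"gray"),
 lf=(zs(158,105),zs(212,95),"gray"),rf=(zs(292,75),zs(345,62),"gray")),0)
for p,q in(("li","lf"),("ri","rf")):
    a=inter(Et[p],Et[q]);b=inter(Es[p],Es[q]); print("ledge",p,a.round(1),b.round(1),tri(T,a,S,b).round(4),onz(T,a,.04)[0].round(4),onz(S,b,.04)[0].round(4))
for p,q in(("li","lr"),("ri","rr"),("lo","lf"),("lo","lr")):
    print(p,q,onz(T,inter(Et[p],Et[q]),.04)[0].round(4))
for k in("li","ri","lo"):
    e=Et[k]; d=onz(T,e[0]+20*e[1],.04)-onz(T,e[0]-20*e[1],.04); print(k,np.degrees(np.arctan2(d[0,1],d[0,0])).round(2))
E
```

```text
[0.1, 0.07, 0.15, 0.11] [0.14, 0.1, 0.17, 0.08] [[232.89999389648438, 220.0], [255.0, 190.60000610351562], [300.79998779296875, 225.0], [278.20001220703125, 254.6999969482422]]
tri [ 0.4741 -0.1372  0.0456] [ 0.4747 -0.1379  0.045 ] [ 0.4743 -0.1359  0.045 ]
tri [ 0.5476 -0.1907  0.0445] [ 0.5476 -0.1909  0.045 ] [ 0.5469 -0.191   0.045 ]
tri [ 0.4649 -0.3035  0.0439] [ 0.4648 -0.3034  0.045 ] [ 0.4636 -0.3041  0.045 ]
tri [ 0.3923 -0.249   0.043 ] [ 0.3927 -0.2493  0.045 ] [ 0.3902 -0.2499  0.045 ]
li 0.11 90
ri 0.09 89
lo 0.19 97
lf 0.1 24
rf 0.08 22
lr 0.1 25
rr 0.1 22
li 0.09 50
ri 0.1 50
lf 0.16 21
rf 0.31 21
ledge li [202.3 181.4] [202.  183.5] [ 0.5705 -0.0588  0.038 ] [ 0.57   -0.0589  0.04  ] [ 0.568  -0.0612  0.04  ]
ledge ri [213.5 167.4] [217.2 178.7] [ 0.6049 -0.0854  0.0413] [ 0.6057 -0.086   0.04  ] [ 0.6062 -0.0833  0.04  ]
li lr [ 0.3867 -0.296   0.04  ]
ri rr [ 0.4221 -0.3241  0.04  ]
lo lf [ 0.5467 -0.0398  0.04  ]
lo lr [ 0.3624 -0.279   0.04  ]
li -127.7
ri -127.63
lo -127.62
```

```bash
cat >> h.py <<'E'
END=np.array([.5879,-.0725]);YAW=np.radians(52.32)
LX=np.array([np.cos(YAW),np.sin(YAW)]);LY=np.array([-LX[1],LX[0]])
def toL(p): d=np.asarray(p)[...,:2]-END; return np.stack([d@LX,d@LY],-1)
def toW(x,y): return END+x*LX+y*LY
# target tool rotation: x = -LY*? (yaw -37.68), z down
TX=np.r_[-LY,0];TZ=np.array([0,0,-1.]);RT=np.c_[TX,np.cross(TZ,TX),TZ]
def plan(x,y,z):
    from workcell import bot
    s=bot.read_state(); R0=R.from_rotvec(s["tcp_rot"]).as_matrix()
    dp=np.r_[toW(x,y),z]-s["tool_pos"]
    print("t",s["time"],"pos",s["tool_pos"].round(4),"L",toL(s["tool_pos"]).round(4),"F",s["wrist_force"].round(1),"w",round(s["width"],3))
    print("tool delta",(R0.T@dp).round(4),"dr(tool)",R.from_matrix(R0.T@RT).as_rotvec().round(4),"delta after turn",(RT.T@dp).round(4))
E
python3 -c "
from h import *
plan(-.294,0.001,.2)"
```

```text
t 0.1 pos [ 0.1804 -0.6498  0.2301] L [-0.7059 -0.0304] F [ 0.7 -0.1  0.3] w 0.998
tool delta [-0.2718 -0.3111  0.0307] dr(tool) [-0.0008  0.0019 -0.6423] delta after turn [-0.0314 -0.4119  0.0301]
```

>>> carry_out(deltas=[{"delta_pos":[0,0,0],"dr":[0,0,-0.1606]},{"delta_pos":[0,0,0],"dr":[0,0,-0.1606]},{"delta_pos":[0,0,0],"dr":[0,0,-0.1606]},{"delta_pos":[0,0,0],"dr":[0,0,-0.1606]},{"delta_pos":[-0.005,-0.06,0.005],"dr":[0,0,0]},{"delta_pos":[-0.005,-0.06,0.005],"dr":[0,0,0]},{"delta_pos":[-0.005,-0.06,0.005],"dr":[0,0,0]},{"delta_pos":[-0.005,-0.06,0.005],"dr":[0,0,0]},{"delta_pos":[-0.005,-0.06,0.005],"dr":[0,0,0]},{"delta_pos":[-0.005,-0.06,0.005],"dr":[0,0,0]}], grip=0.09)

```text
time: 1.35
tool_pos: [0.3774, -0.3452, 0.2008]
tcp_rot: [-2.973, 1.015, 0.0]
wrist_force: [1.4, -0.3, -0.1]
width: 0.091
```

```bash
python3 -c "
from h import *
plan(-.294,0.001,.08)"
```

```text
t 1.35 pos [ 0.3774 -0.3452  0.2008] L [-3.445e-01 -1.000e-04] F [ 1.4 -0.3 -0.1] w 0.091
tool delta [-0.0011 -0.0505  0.1208] dr(tool) [-0.0002  0.0002 -0.0004] delta after turn [-0.0011 -0.0505  0.1208]
```

>>> carry_out(deltas=[{"delta_pos":[-0.001,-0.025,0.03],"dr":[0,0,0]},{"delta_pos":[0,-0.025,0.03],"dr":[0,0,0]},{"delta_pos":[0,0,0.03],"dr":[0,0,0]},{"delta_pos":[0,0,0.025],"dr":[0,0,0]},{"delta_pos":[0,0,0],"dr":[0,0,0]}])

```text
time: 1.98
tool_pos: [0.4047, -0.3051, 0.0837]
tcp_rot: [-2.971, 1.013, 0.009]
wrist_force: [-0.5, -1.2, 0.4]
width: 0.093
```

```bash
python3 - <<'E'
from h import *
plan(-.294,0.001,.033)
from workcell import bot
c=bot.read_camera("scene"); cv2.imwrite("pics/s1.png",cv2.resize(c["frame"][130:290,140:340,::-1],None,fx=3,fy=3,interpolation=cv2.INTER_CUBIC))
E
```

```text
t 1.975 pos [ 0.4047 -0.3051  0.0837] L [-0.2961  0.0029] F [-0.5 -1.2  0.4] w 0.093
tool delta [ 0.0022 -0.0021  0.0507] dr(tool) [-0.0002  0.006   0.0003] delta after turn [ 0.0019 -0.0021  0.0507]
```

View pics/s1.png

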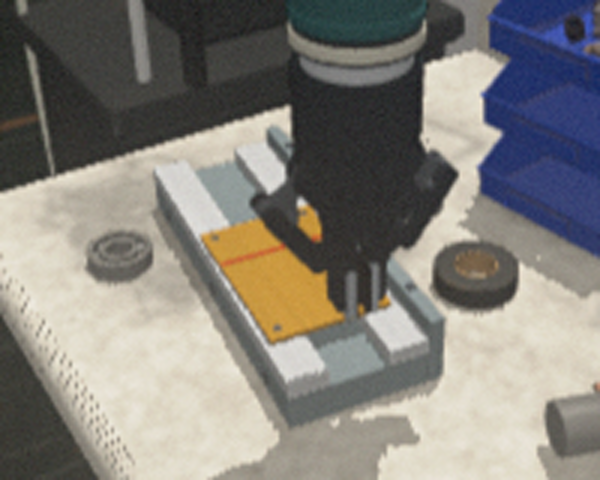

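The gripper (about (365,300) in the crop) stands square over the slot behind the plate's rear edge, and the bearing, tape and fence are clear. Next I go down into the slot.

>>> carry_out(deltas=[{"delta_pos":[0.001,-0.001,0.015],"dr":[0,0,0]},{"delta_pos":[0.001,-0.001,0.015],"dr":[0,0,0]},{"delta_pos":[0,0,0.01],"dr":[0,0,0]},{"delta_pos":[0,0,0.009],"dr":[0,0,0]},{"delta_pos":[0,0,0],"dr":[0,0,0]},{"delta_pos":[0,0,0],"dr":[0,0,0]}])

```text
time: 2.78
tool_pos: [0.4096, -0.3068, 0.0375]
tcp_rot: [2.973, -1.014, 0.001]
wrist_force: [0.1, 0.6, 0.2]
width: 0.091
```

```bash
python3 - <<'E'
from h import *
plan(-.125,0.001,.034)
from workcell import bot
c=bot.read_camera("scene"); cv2.imwrite("pics/s2.png",cv2.resize(c["frame"][170:280,180:310,::-1],None,fx=5,fy=5,interpolation=cv2.INTER_CUBIC))
E
```

```text
t 2.775 pos [ 0.4096 -0.3068  0.0375] L [-0.2944 -0.0021] F [0.1 0.6 0.2] w 0.091
tool delta [-0.0031 -0.1694  0.0035] dr(tool) [ 0.     -0.0004  0.    ] delta after turn [-0.0031 -0.1694  0.0035]
```

View pics/s2.png

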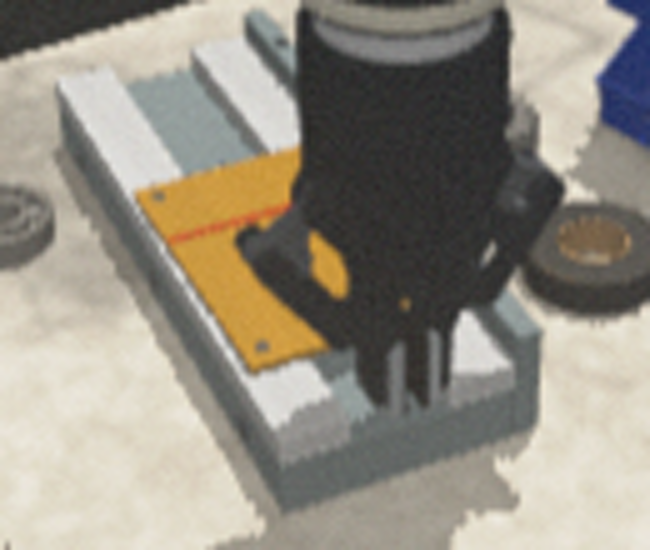

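>>> carry_out(deltas=[{"delta_pos":[-0.001,0,0.002],"dr":[0,0,0]},{"delta_pos":[-0.001,0,0.0015],"dr":[0,0,0]},{"delta_pos":[-0.001,-0.006,0],"dr":[0,0,0]},{"delta_pos":[0,-0.006,0],"dr":[0,0,0]},{"delta_pos":[0,-0.006,0],"dr":[0,0,0]},{"delta_pos":[0,-0.006,0],"dr":[0,0,0]},{"delta_pos":[0,-0.006,0],"dr":[0,0,0]},{"delta_pos":[0,-0.006,0],"dr":[0,0,0]},{"delta_pos":[0,-0.006,0],"dr":[0,0,0]},{"delta_pos":[0,-0.006,0],"dr":[0,0,0]}])

```text
time: 4.08
tool_pos: [0.4366, -0.2665, 0.0338]
tcp_rot: [2.973, -1.014, -0.0]
wrist_force: [-2.1, -2.5, 0.7]
width: 0.088
```

```bash
python3 - <<'E'
from h import *
plan(-.125,0.001,.034)
from workcell import bot
c=bot.read_camera("top"); cv2.imwrite("pics/t3.png",cv2.resize(c["frame"][145:280,180:330,::-1],None,fx=4.4,fy=4.4,interpolation=cv2.INTER_CUBIC))
E
```

```text
t 4.075 pos [ 0.4366 -0.2665  0.0338] L [-0.2461  0.0012] F [-2.1 -2.5  0.7] w 0.088
tool delta [ 0.0002 -0.1211 -0.0002] dr(tool) [0.0001 0.0001 0.0001] delta after turn [ 0.0002 -0.1211 -0.0002]
```

View pics/t3.png

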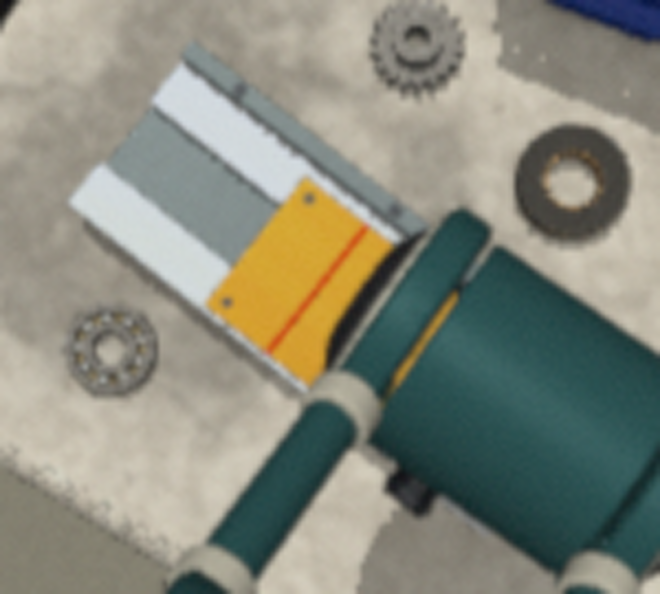

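The arm is pushing at about 3 N. The plate has advanced: its front corners are now at about (208,303) and (303,178) in the crop, and the line runs (270,352) to (366,228). I'll measure x and yaw.

```bash
cat >> h.py <<'E'
def front(c,a,b):
    s=chans(c["frame"])["sat"]; e=edge(s,a,b,4)
    P=toL(onz(c,[e[0]-10*e[1],e[0]+10*e[1]],.045)); m=toL(onz(c,(np.array(a)+b)/2,.045))[0]
    d=P[1]-P[0]; k=(0-P[0,1])/d[1]
    print("front x@y0 %.4f  yaw deg %.2f rms %.2f"%(P[0,0]+k*d[0],np.degrees(np.arctan(-d[0]/d[1])),e[2])); return e
def redline(c,box):
    # centroid points of red stripe: low green relative to neighbours
    x0,x1,y0,y1=box; f=c["frame"].astype(float)
    G=cv2.GaussianBlur(f[...,1]/(f[...,0]+1),(0,0),.6); m=np.zeros(G.shape,bool); sub=(f[...,0]-f[...,2]>70)&(f[...,0]>120)
    m[y0:y1,x0:x1]=True; m&=cv2.erode(sub.astype(np.uint8),np.ones((3,3)))>0
    ref=np.median(G[m]); w=np.clip(ref-.08-G,0,None)*m
    ys,xs=np.nonzero(w>.02); W=w[ys,xs]; L=toL(onz(c,np.c_[xs,ys],.045))
    for _ in range(3):
        p=np.polyfit(L[:,1],L[:,0],1,w=np.sqrt(W)); r=abs(np.polyval(p,L[:,1])-L[:,0]); k=r<.004; L,W=L[k],W[k]
    print("line x@y0 %.4f yaw %.2f n %d y %.3f..%.3f"%(p[1],np.degrees(np.arctan(-p[0])),len(W),L[:,1].min(),L[:,1].max()))
E
python3 - <<'E'
from h import *
from workcell import bot
zt=lambda x,y:np.array([180+(x+.5)/4.4-.5,145+(y+.5)/4.4-.5])
T=dict(np.load("top0.npz")); front(T,zt(237,331),zt(334,203)); redline(T,(225,305,185,260))
S=dict(np.load("scene0.npz")); redline(S,(200,275,195,250))
c=bot.read_camera("top"); front(c,zt(208,303),zt(303,178)); redline(c,(218,275,180,235))
E
```

```text
front x@y0 -0.1195  yaw deg 1.70 rms 0.10
line x@y0 -0.1639 yaw 1.19 n 83 y -0.038..0.044
line x@y0 -0.1624 yaw 1.02 n 74 y -0.037..0.046
front x@y0 -0.0969  yaw deg 0.85 rms 0.09
line x@y0 -0.1412 yaw 0.50 n 88 y -0.039..0.044
```

>>> carry_out(deltas=[{"delta_pos":[0,-0.009,0],"dr":[0,0,0]},{"delta_pos":[0,-0.009,0],"dr":[0,0,0]},{"delta_pos":[0,-0.009,0],"dr":[0,0,0]},{"delta_pos":[0,-0.009,0],"dr":[0,0,0]},{"delta_pos":[0,-0.009,0],"dr":[0,0,0]},{"delta_pos":[0,-0.009,0],"dr":[0,0,0]},{"delta_pos":[0,-0.009,0],"dr":[0,0,0]},{"delta_pos":[0,-0.009,0],"dr":[0,0,0]},{"delta_pos":[0,-0.009,0],"dr":[0,0,0]},{"delta_pos":[0,-0.009,0],"dr":[0,0,0]}])

```text
time: 5.42
tool_pos: [0.4917, -0.195, 0.0338]
tcp_rot: [-2.973, 1.014, 0.0]
wrist_force: [-1.4, -1.8, 0.4]
width: 0.091
```

```bash
python3 - <<'E'
from h import *
plan(-.106,0.001,.034)
from workcell import bot
c=bot.read_camera("top"); cv2.imwrite("pics/t4.png",cv2.resize(c["frame"][145:280,180:330,::-1],None,fx=4.4,fy=4.4,interpolation=cv2.INTER_CUBIC))
redline(c,(190,270,150,225))
E
```

```text
t 5.425 pos [ 0.4917 -0.195   0.0338] L [-0.1558  0.0012] F [-1.4 -1.8  0.4] w 0.091
tool delta [ 0.0002 -0.0498 -0.0002] dr(tool) [0.     0.     0.0001] delta after turn [ 0.0002 -0.0498 -0.0002]Traceback (most recent call last):
  File "<stdin>", line 5, in <module>
  File "h.py", line 67, in redline
    p=np.polyfit(L[:,1],L[:,0],1,w=np.sqrt(W)); r=abs(np.polyval(p,L[:,1])-L[:,0]); k=r<.004; L,W=L[k],W[k]
    raise TypeError("expected non-empty vector for x")
TypeError: expected non-empty vector for x
```

View pics/t4.png

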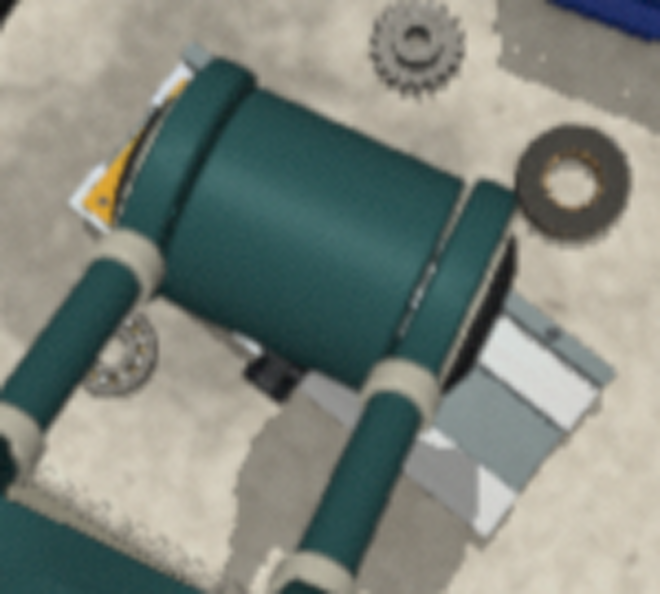

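The upper arm now covers the plate from above; only its front corner shows, at about (100,205). I'll push most of the rest slowly, then check.

>>> carry_out(deltas=[{"delta_pos":[0,-0.006,0],"dr":[0,0,0]},{"delta_pos":[0,-0.006,0],"dr":[0,0,0]},{"delta_pos":[0,-0.006,0],"dr":[0,0,0]},{"delta_pos":[0,-0.006,0],"dr":[0,0,0]},{"delta_pos":[0,-0.006,0],"dr":[0,0,0]},{"delta_pos":[0,-0.005,0],"dr":[0,0,0]},{"delta_pos":[0,-0.004,0],"dr":[0,0,0]},{"delta_pos":[0,-0.002,0],"dr":[0,0,0]},{"delta_pos":[0,0,0],"dr":[0,0,0]},{"delta_pos":[0,0,0],"dr":[0,0,0]}])

```text
time: 6.72
tool_pos: [0.5166, -0.1628, 0.0337]
tcp_rot: [-2.973, 1.015, -0.0]
wrist_force: [0.5, -0.4, -0.3]
width: 0.093
```

```bash
python3 - <<'E'
from h import *
plan(-.105,0.001,.034)
from workcell import bot
c=bot.read_camera("scene"); cv2.imwrite("pics/s5.png",cv2.resize(c["frame"][160:280,160:310,::-1],None,fx=5,fy=5,interpolation=cv2.INTER_CUBIC))
E
```

```text
t 6.725 pos [ 0.5166 -0.1628  0.0337] L [-0.115   0.0012] F [ 0.5 -0.4 -0.3] w 0.093
tool delta [ 0.0002 -0.01   -0.0003] dr(tool) [-0.0007  0.     -0.0003] delta after turn [ 0.0002 -0.01   -0.0003]
```

View pics/s5.png

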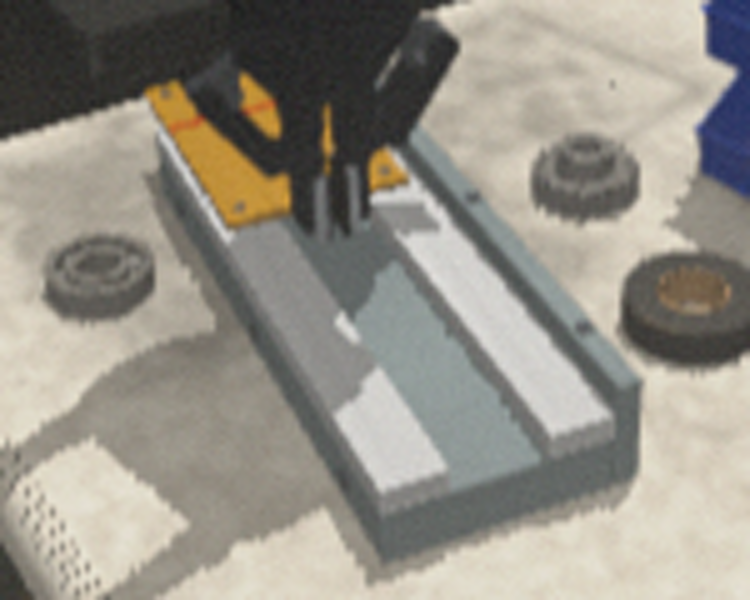

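The line is a little short of the ledge end (line at (170,127), end corner near (158,130) in the crop), and the plate lies flat. I'll back off and rise to measure it unobstructed.

>>> carry_out(deltas=[{"delta_pos":[0,0.015,0],"dr":[0,0,0]},{"delta_pos":[0,0.015,0],"dr":[0,0,0]},{"delta_pos":[0,0.0,-0.05],"dr":[0,0,0]},{"delta_pos":[0,0.03,-0.05],"dr":[0,0,0]},{"delta_pos":[0,0.06,-0.05],"dr":[0,0,0]},{"delta_pos":[0,0.06,0],"dr":[0,0,0]},{"delta_pos":[0,0.06,0],"dr":[0,0,0]},{"delta_pos":[0,0.06,0],"dr":[0,0,0]},{"delta_pos":[0,0.06,0],"dr":[0,0,0]},{"delta_pos":[0,0.06,0],"dr":[0,0,0]}])

```text
time: 8.02
tool_pos: [0.2645, -0.4876, 0.1739]
tcp_rot: [2.973, -1.016, 0.001]
wrist_force: [0.8, -0.5, 0.6]
width: 0.091
```

```bash
python3 - <<'E'
from h import *
plan(-.15,0.001,.19)
from workcell import bot
c=bot.read_camera("top"); np.savez("top1.npz",**c); cv2.imwrite("pics/t6.png",cv2.resize(c["frame"][145:280,180:330,::-1],None,fx=4.4,fy=4.4,interpolation=cv2.INTER_CUBIC))
c=bot.read_camera("scene");np.savez("scene1.npz",**c); cv2.imwrite("pics/s6.png",cv2.resize(c["frame"][160:280,160:310,::-1],None,fx=5,fy=5,interpolation=cv2.INTER_CUBIC))
E
```

```text
t 8.025 pos [ 0.2645 -0.4876  0.1739] L [-0.5262  0.0023] F [ 0.8 -0.5  0.6] w 0.091
tool delta [ 0.0008 -0.3762 -0.0161] dr(tool) [ 0.     -0.0004 -0.0012] delta after turn [ 0.0013 -0.3762 -0.0161]
```

View pics/t6.png

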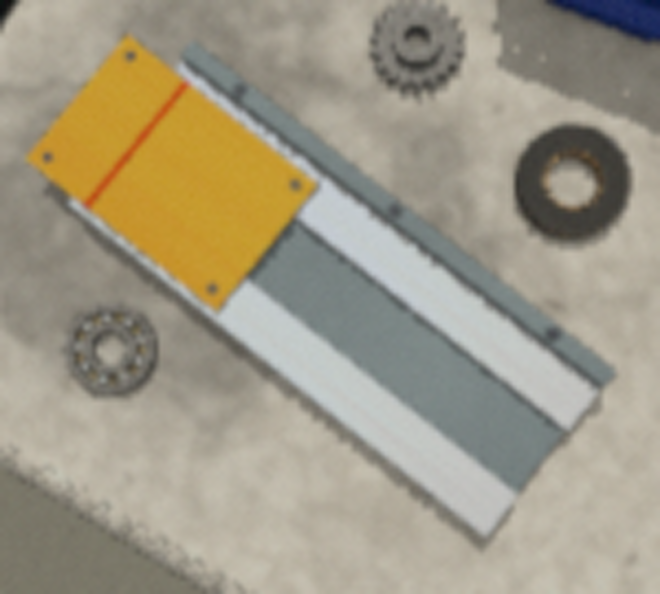

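View pics/s6.png

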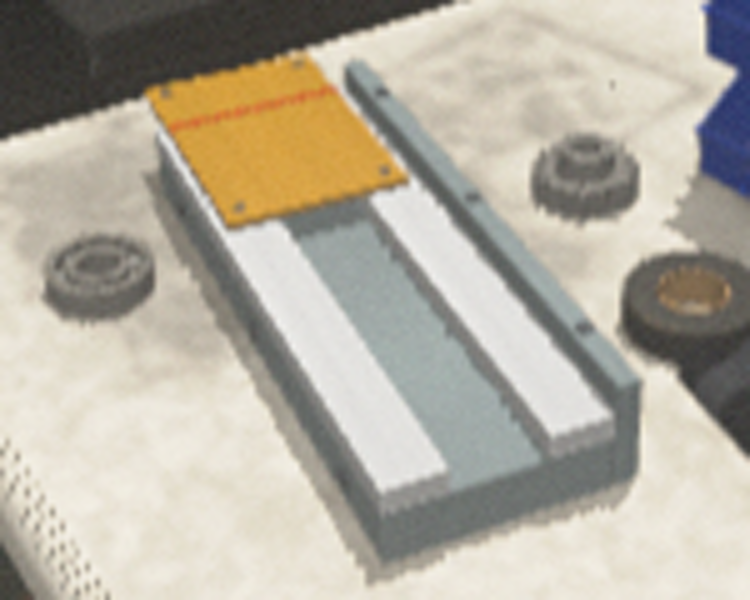

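Both views are unobstructed now and the bystanders are unmoved. The line (top crop (88,206) to (186,85)) is still a few mm short of the ledge end.

```bash
cat > meas.py <<'E'
from h import *
zt=lambda x,y:np.array([180+(x+.5)/4.4-.5,145+(y+.5)/4.4-.5])
zs=lambda x,y:np.array([160+(x+.5)/5-.5,160+(y+.5)/5-.5])
def m(T,S,at,as_,bt,bs):
    pt,r1=plate_corners(T,at);ps,r2=plate_corners(S,as_)
    L=toL(onz(T,pt,.045));print("top corners L mm",(L*1e3).round(1).tolist(),r1)
    t=np.array([tri(T,a,S,b) for a,b in zip(pt,ps)]);print("tri z",t[:,2].round(4),"L",(toL(t)*1e3).round(1).tolist())
    for l in(L,toL(t)):
        f=(l[0]+l[1])/2;r=(l[2]+l[3])/2;d=f-r;print("centre",((f+r)/2*1e3).round(1),"yaw ends",np.degrees(np.arctan2(d[1],d[0])).round(2),"len",np.hypot(*d).round(4))
    redline(T,bt);redline(S,bs)
E
python3 - <<'E'
from meas import *
T=dict(np.load("top1.npz"));S=dict(np.load("scene1.npz"))
m(T,S,[zt(28,159),zt(128,36),zt(317,185),zt(220,310)],[zs(147,91),zs(305,52),zs(410,183),zs(232,225)],(183,255,150,220),(185,245,168,210))
g=chans(T["frame"])
li=edge(g["gray"],zt(255,275),zt(515,492),2.5);ri=edge(g["gray"],zt(305,225),zt(570,430),2.5)
lr=edge(g["sat"],zt(483,540),zt(515,495),2.5);rr=edge(g["sat"],zt(570,430),zt(600,392),2.5)
for e,b in((li,lr),(ri,rr)): 
    P=toL(onz(T,[e[0]-20*e[1],e[0]+20*e[1]],.04));d=P[1]-P[0];print("slot edge y",P[:,1].round(4),"rear corner",toL(onz(T,inter(e,b),.04)).round(4))
E
```

```text
top corners L mm [[33.2, 47.4], [33.1, -43.4], [-106.0, -43.4], [-106.0, 46.4]] [0.07, 0.09, 0.13, 0.1]
tri z [0.0458 0.0461 0.0434 0.0428] L [[33.1, 47.9], [33.0, -42.6], [-105.9, -43.9], [-105.6, 46.8]]
centre [-36.4   1.7] yaw ends 0.19 len 0.1391
centre [-36.3   2.1] yaw ends 0.5 len 0.1389
line x@y0 -0.0110 yaw 0.17 n 87 y -0.040..0.043
line x@y0 -0.0097 yaw -0.25 n 44 y -0.038..0.043
slot edge y [0.0222 0.0222] rear corner [[-0.2993  0.0222]]
slot edge y [-0.0225 -0.0227] rear corner [[-0.3007 -0.0228]]
```

>>> carry_out(deltas=[{"delta_pos":[0,-0.06,0],"dr":[0,0,0]},{"delta_pos":[0,-0.06,0],"dr":[0,0,0]},{"delta_pos":[0,-0.06,0],"dr":[0,0,0]},{"delta_pos":[0,-0.06,0],"dr":[0,0,0]},{"delta_pos":[0,-0.06,0],"dr":[0,0,0]},{"delta_pos":[0,-0.06,0.02],"dr":[0,0,0]},{"delta_pos":[0,0,0.05],"dr":[0,0,0]},{"delta_pos":[0,0,0.035],"dr":[0,0,0]},{"delta_pos":[0,0,0],"dr":[0,0,0]},{"delta_pos":[0,0,0],"dr":[0,0,0]}])

```text
time: 9.38
tool_pos: [0.4872, -0.2022, 0.0702]
tcp_rot: [2.973, -1.015, 0.002]
wrist_force: [0.7, -0.3, -0.3]
width: 0.087
```

```bash
python3 -c "
from h import *
plan(-.140,0.001,.034)"
```

```text
t 9.375 pos [ 0.4872 -0.2022  0.0702] L [-0.1642  0.0004] F [ 0.7 -0.3 -0.3] w 0.087
tool delta [-0.0006 -0.0242  0.0362] dr(tool) [-0.0004 -0.0014 -0.0005] delta after turn [-0.0006 -0.0242  0.0362]
```

>>> carry_out(deltas=[{"delta_pos":[-0.0005,0,0.012],"dr":[0,0,0]},{"delta_pos":[0,0,0.012],"dr":[0,0,0]},{"delta_pos":[0,0,0.012],"dr":[0,0,0]},{"delta_pos":[0,-0.012,0],"dr":[0,0,0]},{"delta_pos":[0,-0.012,0],"dr":[0,0,0]},{"delta_pos":[0,0,0],"dr":[0,0,0]},{"delta_pos":[0,0,0],"dr":[0,0,0]}])

```text
time: 10.25
tool_pos: [0.5014, -0.1822, 0.0334]
tcp_rot: [2.974, -1.013, 0.001]
wrist_force: [-0.2, 0.1, 0.3]
width: 0.091
```

```bash
python3 -c "
from h import *
plan(-.1045,0.001,.034)"
```

```text
t 10.25 pos [ 0.5014 -0.1822  0.0334] L [-0.1397  0.0014] F [-0.2  0.1  0.3] w 0.091
tool delta [ 0.0005 -0.0352 -0.0006] dr(tool) [-0.     -0.0006  0.0009] delta after turn [ 0.0004 -0.0352 -0.0006]
```

>>> carry_out(deltas=[{"delta_pos":[0,-0.006,0],"dr":[0,0,0]},{"delta_pos":[0,-0.006,0],"dr":[0,0,0]},{"delta_pos":[0,-0.006,0],"dr":[0,0,0]},{"delta_pos":[0,-0.005,0],"dr":[0,0,0]},{"delta_pos":[0,-0.004,0],"dr":[0,0,0]},{"delta_pos":[0,-0.004,0],"dr":[0,0,0]},{"delta_pos":[0,-0.003,0],"dr":[0,0,0]},{"delta_pos":[0,-0.001,0],"dr":[0,0,0]},{"delta_pos":[0,0,0],"dr":[0,0,0]},{"delta_pos":[0,0,0],"dr":[0,0,0]}])

```text
time: 11.5
tool_pos: [0.5224, -0.1546, 0.033]
tcp_rot: [-2.973, 1.015, -0.0]
wrist_force: [-1.1, -1.2, 0.4]
width: 0.09
```

```bash
python3 -c "
from h import *
plan(-.1045,0.001,.034)"
```

```text
t 11.5 pos [ 0.5224 -0.1546  0.033 ] L [-0.105   0.0017] F [-1.1 -1.2  0.4] w 0.09
tool delta [ 0.0007 -0.0005 -0.001 ] dr(tool) [-0.0003  0.     -0.0002] delta after turn [ 0.0007 -0.0005 -0.001 ]
```

Back off as before and look again.

>>> carry_out(deltas=[{"delta_pos":[0,0.015,0],"dr":[0,0,0]},{"delta_pos":[0,0.015,0],"dr":[0,0,0]},{"delta_pos":[0,0.01,-0.05],"dr":[0,0,0]},{"delta_pos":[0,0.03,-0.05],"dr":[0,0,0]},{"delta_pos":[0,0.06,-0.05],"dr":[0,0,0]},{"delta_pos":[0,0.06,0],"dr":[0,0,0]},{"delta_pos":[0,0.06,0],"dr":[0,0,0]},{"delta_pos":[0,0.06,0],"dr":[0,0,0]},{"delta_pos":[0,0.06,0],"dr":[0,0,0]},{"delta_pos":[0,0.06,0],"dr":[0,0,0]}])

```text
time: 12.75
tool_pos: [0.2644, -0.487, 0.1731]
tcp_rot: [2.973, -1.016, 0.001]
wrist_force: [-0.2, -1.0, -0.6]
width: 0.091
```

```bash
python3 - <<'E'
from meas import *
from workcell import bot
T=bot.read_camera("top"); np.savez("top2.npz",**T); cv2.imwrite("pics/t7.png",cv2.resize(T["frame"][145:280,180:330,::-1],None,fx=4.4,fy=4.4,interpolation=cv2.INTER_CUBIC))
S=bot.read_camera("scene");np.savez("scene2.npz",**S); cv2.imwrite("pics/s7.png",cv2.resize(S["frame"][160:280,160:310,::-1],None,fx=5,fy=5,interpolation=cv2.INTER_CUBIC))
m(T,S,[zt(13,147),zt(113,24),zt(302,173),zt(205,298)],[zs(140,81),zs(297,42),zs(401,172),zs(224,213)],(180,255,147,220),(183,245,166,210))
E
```

```text
top corners L mm [[43.1, 47.4], [42.9, -43.6], [-96.0, -43.5], [-96.0, 46.5]] [0.07, 0.08, 0.14, 0.11]
tri z [0.0459 0.0457 0.0433 0.0427] L [[43.0, 47.9], [42.9, -42.8], [-95.9, -44.0], [-95.5, 46.9]]
centre [-26.5   1.7] yaw ends 0.18 len 0.1389
centre [-26.4   2. ] yaw ends 0.46 len 0.1387
line x@y0 -0.0010 yaw 0.09 n 86 y -0.040..0.043
line x@y0 0.0003 yaw 0.06 n 46 y -0.037..0.043
```

View pics/t7.png

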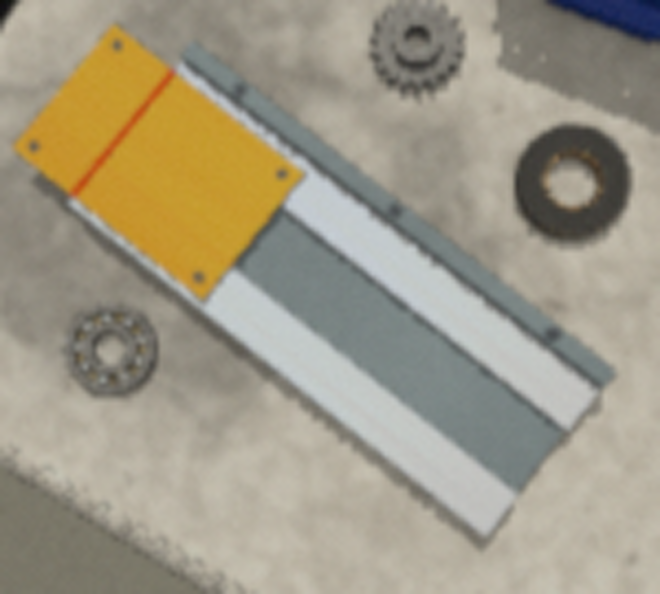

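View pics/s7.png

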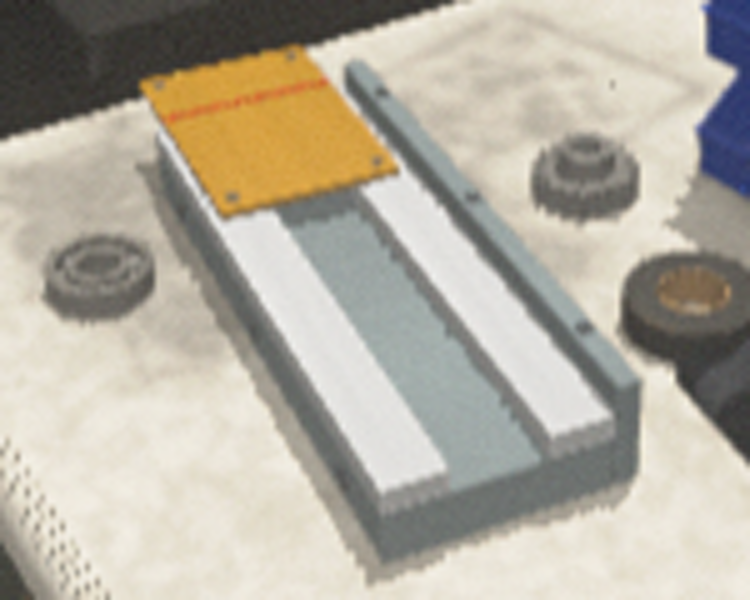

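Both views put the line within about 1 mm of the ledge end (top −1.0 mm, scene +0.3 mm), with the plate square and flat and the robot clear. I'm handing it in.

```bash
python3 -c "
from workcell import bot
print(bot.finish_job())"
```

```text
the job is handed in; nothing more can be done
None
```

I pushed the plate about 163 mm along the ledge, red-line end first, with two fingertips standing in the slot behind its rear edge. The last 10 mm was a separate slow push after a check. The arm is backed well clear, and the job was handed in at about 13 s of the 40 s allowed.

**Line position:** The top camera put the line 1.0 mm short of the ledge end, or 1.5 mm going by the plate's corners. The scene camera put it 0.3 mm past. That disagreement is within the 2 mm calibration, so I made no further push. The front edge sticks out about 43 to 45 mm.

**Squareness:** The red line reads less than 0.1° off in both views. The plate's end-to-end direction reads 0.2° from the top camera and 0.5° from the two views combined.

**Lying flat:** The triangulated corner heights were 43 to 46 mm against the expected 45 mm. The same spread showed before I moved the plate, so I take it as measurement error rather than tilt.

**Bystanders and forces:** The gear, tape roll and bearing look unmoved in the before and after pictures. The forces reported at the end of each move stayed under about 4 N.

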